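# Catch connector shells from a gated chute in a handled dish

### The arm

A 6-joint arm with a two-finger parallel gripper is mounted at the origin on the work surface. World frame = base frame: x ahead of the robot, y to its left, z up, the work surface at z = 0. Lengths are in m, angles in rad, forces in N, time in s.
With the tool pointing down it reaches from about 0.35 to 0.725 m from the base axis. Payload 6 kg.
Tool frame: the origin (TCP) lies at the very end of the fingers, on their centre line; the grasp point (between the pads) lies 19 mm behind it; z points along the fingers, y is the line along which they close (so a half turn about z gives the same grasp; the last joint's range is limited). The gripper opens to 85 mm and grips with 20 to 120 N. Pads are 22 mm wide; open, the fingers measure 114 mm over their backs; the gripper's body (76 mm by 85 mm) begins 54 mm behind the grasp point. The pads swing forward as they close: fully open they stand 13 mm farther back than shut.
Start: joints at [-1.015, 0.04, 0.085, 0, -1.615, -0.334], TCP at [0.132, -0.585, 0.231] pointing down, gripper open.
Joint ranges: [-2.56, 2.56], [-1.29, 2.01], [-1.08, 1.49], [-3.29, 1.98], [-2.81, -0.18], [-2.99, 2.99]. Speed limits (rad/s): [2.57, 2.57, 3.01, 3.14, 3.14, 3.14].

### API

Orientations are given as a unit quaternion [w, x, y, z].
In Python, from bench import status, viewer, order gives the robot as it stands.
- The arm moves only by the shell command python3 -m handwheel 'ROWS' [FORCE]. ROWS is JSON, a list of rows, each a list of 3 entries, a list of its own where there are three numbers: the turn, a rotation vector about the tool's x, y, z as a fraction of full scale, then the shift along the tool's x, y, z as a fraction of full scale, then the closure, from -1 (fully open) to 1 (shut). In form: [[[wx, wy, wz], [tx, ty, tz], claw], ...]. A call has exactly 10 rows; each row is the pose to reach, as a shift and turn from the pose commanded when the call began, along the tool's axes at that moment; what a row does not reach only later rows make up. Full scale, the value 1, is 300 mm for a shift and 2 rad for a turn. A row lasts 1/8 s, in which the tool goes at most 62.5 mm and 10.7 degrees, less where a joint would pass 70% of its speed; a pose out of reach is approached as far as the arm can. A call with a number of a shift or a turn outside -1 to 1 is refused whole. A call with a gripper value outside its range is refused whole. The fingers move at their own pace and stop on an object; FORCE is the grip in N (left out, the last holds). Time passes only in rows, so rows that repeat a pose let the fingers close, or fill a call up. It gives the time, the measured TCP pose, the force, the opening and the grip force at its end, in the units of the state.
- status.get_state(): the state, without advancing time (a new reading comes with each control period).
- viewer.grab_frame(name): name is "side" or "top"; returns a dict with "image" (420x560x3 uint8, red, green, blue), "fx", "fy", "cx", "cy" (pixels), "R" (3x3) and "t" (3): a world point X has camera coordinates R X + t. Camera axes: x right, y down, z forward; pixel columns grow to the right and rows downward; lengths in m; the calibration is good to about 2 mm. A picture is of the moment at which its call begins. There is no depth.
- order.hand_in(): hands the job in; it is judged then, once.
The state is a dict: "time": time; "joint_pos": joint angles; "joint_velocities": joint speeds; "joint_efforts": joint torques, N m; "eef_pos": TCP position; "tcp_rot": TCP orientation; "force": force on the tool from outside, world axes, zero at the start; "ft_torque": the same for the moment, N m; "width": opening from 0.0 (shut) to 1.0 (fully open); "grasp_force": force on a finger pad.
Only numpy, scipy, OpenCV 4.12 (cv2) and the standard library are available. Lean on these libraries where they do the work, as an engineer would, in place of code of your own. Each camera call takes 0.05 s, during which the arm holds its last target. There are 200 camera calls.

### The job

Take the black dish by its handle, hold it level under the lip of the chute and gently lift the gate's bar with the dish's rim, never with the gripper, until all three connector shells have slid into the dish. Then stand the dish, with the shells in it, squarely inside the low three-sided stand with its handle out of the open side, and let go. Do not force the bar against its stop, and leave the other things on the bench where they are.

Things in the scene. Friction and masses are not known exactly. Their poses are not given: they have to be found in the camera images.
- dish: Black oblong open dish, 90 mm (x) by 120 mm (y) outside, 42 mm high, walls and floor 4 mm, about 110 g, with one straight handle. Origin: centre of the underside, z up. The handle is a bar 14 mm wide (y), running along the dish's -x from its wall at x = -45 mm to x = -137 mm, from 20 to 42 mm above the underside (top level with the rim).
- handle (a point): Point to grip on the dish's handle: middle of the bar, 92 mm from the dish's centre along its -x and 31 mm above its underside; axes as the dish's. Fingers close along y, from above.
- dispenser: Fixed gravity chute on a grey column. Origin on the bench right below the chute's lip (its open lower end), z up. The steel chute, 39 mm wide, climbs at 36 deg towards +y; column and base plate stand at y > 70 mm. A sliding gate across the chute, 30 mm from the lip along y, holds three shells back. It is lifted by a bar below the chute (see bar_zone).
- lip (a point): Middle of the chute's lip, on the sliding surface, 180 mm above the bench; axes as the dispenser's. Shells come over it heading down and towards -y. With the dish's centre below the lip or up to 15 mm to its -y side and its x along this x, handle towards -x, the lift bar crosses the rims of the dish's two walls at x = -45 and +45 mm, and the lip enters the dish as the dish rises.
- bar_zone (a point): Fixed mark 14 mm below the lip's height, at the dispenser's y = +30 mm: the highest place for the underside of the level lift bar (116 mm long along x, 10 mm wide) while the gate is shut. The bar is clamped to its two straps anywhere from here to 40 mm lower, another height each time, not measured: feel for it.
- gate_mid (a point): Fixed mark at the foot of the shut gate, in the chute, 204 mm above the bench. Gate and bar rise together; weight and a spring push back with about 2 N, rising to 3 N, and shut it again. The bar must rise 22 mm or more from rest for the shells to slide out; at 28 mm it meets a hard stop. More than 12 N on it does damage.
- stand: Fixed aluminium stand for the dish, 118 mm (x) by 148 mm (y): 5 mm floor plate with low walls (6 mm thick, tops 16 mm above the bench) on the +x, +y and -y sides; the -x side is open for the handle. 136 mm between the side walls. Origin on the bench under its centre. The dish stands centred in it, x along the stand's x, underside 5 mm above the bench.
- shell0: Steel connector shell waiting in the chute (first from the gate): a flange 22 x 22 x 12 mm with a round socket (16 mm diameter, 5 mm high) on top, 30 g. Origin: centre of the flange's flat underside.
- shell1: Steel connector shell waiting in the chute (second from the gate): a flange 22 x 22 x 12 mm with a round socket (16 mm diameter, 5 mm high) on top, 30 g. Origin: centre of the flange's flat underside.
- shell2: Steel connector shell waiting in the chute (last from the gate): a flange 22 x 22 x 12 mm with a round socket (16 mm diameter, 5 mm high) on top, 30 g. Origin: centre of the flange's flat underside.
- spool: Bystander, leave alone: grey plastic reel, 54 mm diameter, 44 mm high. Origin: centre of the underside.
- plug: Bystander, leave alone: steel connector plug lying on its side, 60 mm long along its x, 28 mm thick. Origin: centre of the underside.
- block: Bystander, leave alone: white plastic cube, 24 mm. Origin: centre of the underside.
- cup: Bystander, leave alone: small glass cup, 52 mm across, 34 mm high. Origin: centre of the underside.
- flux: Bystander, leave alone: amber glass bottle, 40 mm diameter, 85 mm high. Origin: centre of the underside.
- driver: Bystander, leave alone: screwdriver lying along its x, about 0.2 m long. Origin: centre of the underside.
Not all that is in view belongs to the job. Of the things that look like the stand, the middle-sized one is meant. What is shaped like the dish but yellow is not meant.

How it is judged:
By the outcome, as a careful person would: the job done as asked, in the order asked, and still so for the second after the job is handed in, with the robot touching nothing.
It also fails if it takes over 58 s, if anything falls off the work surface, if the arm or the gripper's body presses on something with over 40 N, if the wrist force passes 120 N, or if a joint passes its speed limit or range.

## Working session

There is one attempt and no reset: what is moved stays moved. The work goes in short steps, Python scripts to look and compute and a shell command to move; the robot and the scene stay as the last step left them, time stands still between calls to the robot, and variables do not carry over. Pictures are saved under pics/ and viewed, at most 10 in all, crops included, and the job is handed in when it is done.

```bash
mkdir -p pics; ls
python3 - <<'E'
from bench import status, viewer
import cv2, json, numpy as np
print(status.get_state())
for n in("top","side"):
    f=viewer.grab_frame(n); im=f.pop("image"); cv2.imwrite(f"pics/{n}0.png",np.ascontiguousarray(im[:,:,::-1]))
    json.dump({k:np.asarray(v).tolist() for k,v in f.items()},open(n+".json","w")); print(n,f)
E
```

```text
pics
{'time': 0.0, 'joint_pos': array([-1.01530320e+00,  4.08254326e-02,  8.37763365e-02, -4.32799386e-04,
       -1.61549784e+00, -3.33679371e-01]), 'joint_velocities': array([-0.00144613,  0.00045255,  0.00056554,  0.00178486, -0.00116735,
       -0.00153896]), 'joint_efforts': array([-7.28580726e-04, -3.68207359e+01,  3.47418308e+01,  6.93232164e+00,
       -5.28108751e-03, -1.16992896e-05]), 'eef_pos': array([ 0.13198161, -0.58496205,  0.23025823]), 'tcp_rot': array([-1.81278207e-04, -1.10689032e-01,  9.93854680e-01,  8.83193686e-04]), 'force': array([-0.08619018,  0.05876899, -0.26157129]), 'ft_torque': array([-0.01070004, -0.02703317, -0.03350549]), 'grasp_force': 0.0, 'width': 0.9974551235521051}
top {'fx': 413.0358152804885, 'fy': 413.0358152804885, 'cx': 279.5873309197551, 'cy': 205.94266450093434, 'R': array([[-0.07628613, -0.99708308,  0.00239974],
       [-0.96915971,  0.07358368, -0.23519118],
       [ 0.23432856, -0.02026756, -0.97194617]]), 't': array([-0.02774882,  0.50176904,  1.08912689])}
side {'fx': 381.36624450657877, 'fy': 381.36624450657877, 'cx': 277.9074113330037, 'cy': 208.6315389262186, 'R': array([[ 0.78186274, -0.6234164 ,  0.00653136],
       [-0.33193244, -0.42511798, -0.84207812],
       [ 0.5277419 ,  0.65622153, -0.53931603]]), 't': array([-0.38552689,  0.23950542,  1.02008081])}
```

View pics/top0.png

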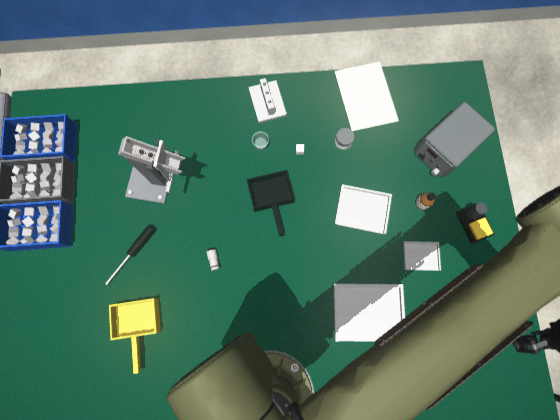

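View pics/side0.png

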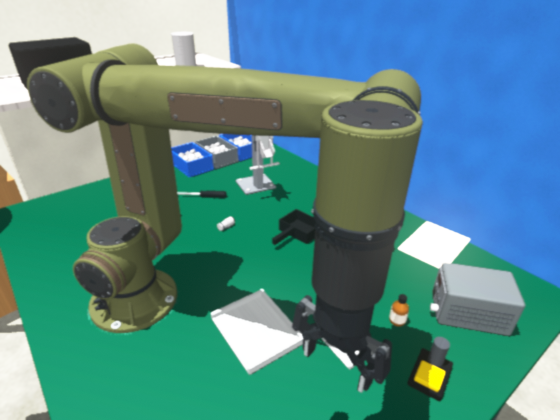

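Run:
```python
import cv2,numpy as np
t=cv2.imread("pics/top0.png");s=cv2.imread("pics/side0.png")
r=lambda im,x,y,w,h,k:cv2.resize(im[y:y+h,x:x+w],None,fx=k,fy=k,interpolation=cv2.INTER_CUBIC)
a=r(t,100,120,100,100,4);b=r(t,230,150,100,100,4);c=r(t,320,170,100,75,4);c=cv2.copyMakeBorder(c,0,0,0,0,0)
d=r(s,220,120,66,50,6)[:300,:396]; d=cv2.copyMakeBorder(d,0,0,0,4,0)
cv2.imwrite("pics/c1.png",np.hstack([a,b]))
cv2.imwrite("pics/c2.png",np.hstack([c,d]))
```

```text
(no output)
```

View pics/c1.png

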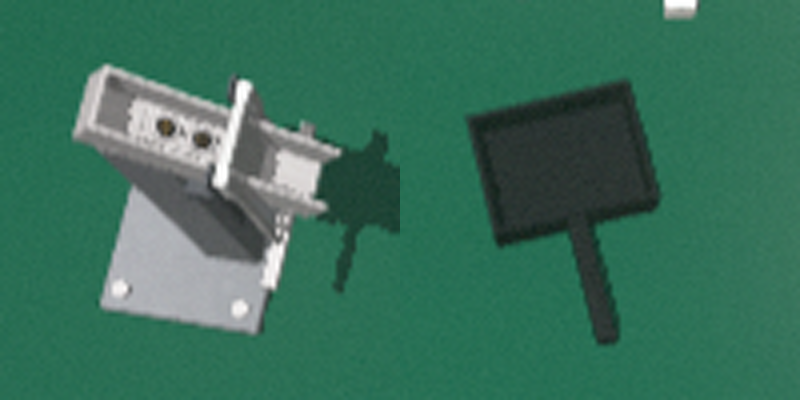

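View pics/c2.png

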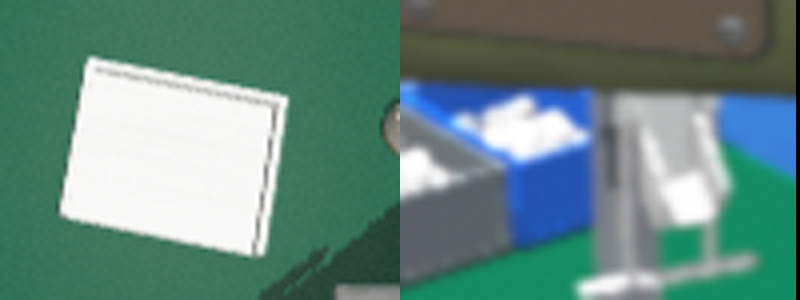

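```bash
cat > h.py <<'E'
import json,cv2,numpy as np
from scipy.optimize import least_squares,minimize
from scipy.spatial.transform import Rotation as Ro
cam={n:json.load(open(n+".json")) for n in("top","side")}
def proj(n,P):
    c=cam[n];q=np.atleast_2d(P)@np.array(c["R"]).T+c["t"]
    return q[:,:2]/q[:,2:]*[c["fx"],c["fy"]]+[c["cx"],c["cy"]]
def place(p,P): # p=x,y,yaw
    return np.atleast_2d(P)@Ro.from_euler("z",p[2]).as_matrix().T+[p[0],p[1],0]
def box(x0,x1,y0,y1,z0,z1): return np.array([[x,y,z] for x in(x0,x1) for y in(y0,y1) for z in(z0,z1)])
def sil(n,p,boxes,roi,k=8):
    x,y,w,h=roi;m=np.zeros((h*k,w*k),np.uint8)
    for b in boxes:
        q=((proj(n,place(p,b))-[x,y]+.5)*k-.5)
        cv2.fillConvexPoly(m,cv2.convexHull(q.astype(np.float32)).round().astype(np.int32),255)
    return cv2.resize(m,(w,h),interpolation=cv2.INTER_AREA)/255.
def fit(n,img,boxf,roi,p0):
    x,y,w,h=roi
    f=lambda p:np.abs(sil(n,p,boxf(p),roi)-img).sum()
    s=np.array([.01,.01,.08]+[.01]*(len(p0)-3));N=len(p0)
    r=minimize(f,p0,method="Nelder-Mead",options=dict(initial_simplex=np.vstack([p0]+[np.array(p0)+s*np.eye(N)[i] for i in range(N)]),xatol=1e-5,fatol=1e-3,maxiter=600))
    return r.x,r.fun
def gnd(n,uv,z):
    c=cam[n];R=np.array(c["R"]);d=R.T@[(uv[0]-c["cx"])/c["fx"],(uv[1]-c["cy"])/c["fy"],1];C=-R.T@c["t"]
    return C+d*(z-C[2])/d[2]
DISH=[box(-.045,.045,-.06,.06,0,.042),box(-.137,-.045,-.007,.007,.02,.042)]
E
python3 - <<'E'
from h import *
t=cv2.imread("pics/top0.png").astype(float)
roi=(240,160,64,84);x,y,w,h=roi
g=t[y:y+h,x:x+w,1]  # green
bg=np.median(g); print(bg,g.min())
m=np.clip((bg-15-g)/(bg-15-50),0,1); m=(g<75).astype(float)
p0=[*gnd("top",(271,190),.03)[:2],.2]
print("dish",*fit("top",m,lambda p:DISH,roi,p0))
roi=(326,175,75,64);x,y,w,h=roi
m=(t[y:y+h,x:x+w,2]>130).astype(float)
p0=[*gnd("top",(363,209),.01)[:2],-.15,.118,.148]
print("stand",*fit("top",m,lambda p:[box(-p[3]/2,p[3]/2,-p[4]/2,p[4]/2,0,.005),box(p[3]/2-.006,p[3]/2,-p[4]/2,p[4]/2,0,.016),box(-p[3]/2,p[3]/2,p[4]/2-.006,p[4]/2,0,.016),box(-p[3]/2,p[3]/2,-p[4]/2,-p[4]/2+.006,0,.016)],roi,p0))
T=lambda u,v:np.array([100+(u+.5)/4-.5,120+(v+.5)/4-.5])
S=lambda u,v:np.array([220+(u-400+.5)/6-.5,120+(v+.5)/6-.5])
obs=[("top",(.058,.03,None),T(305,124)),("top",(-.058,.03,None),T(270,288)),("top",(0,0,.18),T(322,182)),
("side",(.058,.03,None),S(755,259)),("side",(-.058,.03,None),S(580,289)),("side",(0,0,.18),S(694,219))]
def f(p): return np.concatenate([(proj(n,place(p,[P[0],P[1],p[3] if P[2] is None else P[2]]))[0]-o) for n,P,o in obs])
r=least_squares(f,[.5,.3,-.2,.15]);print("disp",r.x);print(r.fun.reshape(-1,2).round(1))
for u,v in((103,307),(260,332),(290,215)): 
    q=gnd("top",T(u,v),.008)[:2]-r.x[:2];a=r.x[2];print(q@[[np.cos(a),-np.sin(a)],[np.sin(a),np.cos(a)]])
E
```

```text
111.0 33.0
dish [ 0.5554713  -0.04351692  0.17361064] 84.89019607843136
stand [ 0.48420113 -0.30796301 -0.27885233  0.11921507  0.14680996] 47.25882352941177
disp [ 0.59303608  0.18362277 -0.2118538   0.13103259]
[[ 0.5 -0.5]
 [ 0.7 -0.3]
 [-1.2  0.8]
 [-0.  -0.6]
 [ 0.5  0.5]
 [-0.6 -0. ]]
[-0.06046251  0.18854177]
[-0.06340217  0.07111665]
[0.02742641 0.06696969]
```

Run:
```python
from h import *
t=cv2.imread("pics/top0.png").astype(float)
roi=(240,160,64,84);x,y,w,h=roi
c=t[y:y+h,x:x+w]; d=c[...,1]-c[...,2]
print(np.median(d), d[30,30])
m=(d<np.median(d)/2).astype(float); m[:]=cv2.morphologyEx(m,cv2.MORPH_OPEN,np.ones((3,3)))
p0=[.555,-.0435,.15]
p,e=fit("top",m,lambda p:DISH,roi,p0);print(p,e)
s=sil("top",p,DISH,roi);o=np.dstack([m,s,m*0])*255
big=np.hstack([cv2.resize(o,None,fx=6,fy=6,interpolation=0),cv2.resize(c,None,fx=6,fy=6)]);cv2.imwrite("pics/o.png",big[:, :800])
```

```text
70.0 10.0
[ 0.55588654 -0.04326365  0.16301725] 64.1843137254902[ WARN:0@0.453] global loadsave.cpp:1063 imwrite_ Unsupported depth image for selected encoder is fallbacked to CV_8U.
```

View pics/o.png

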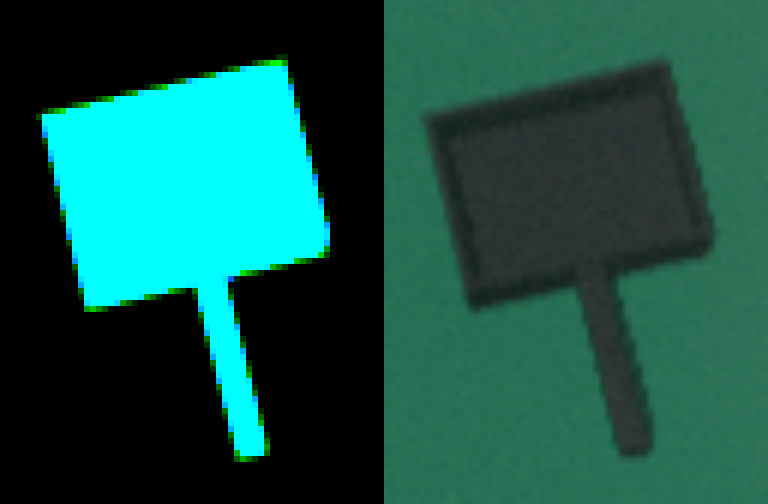

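```bash
cat > go.py <<'E'
import sys,numpy as np
from bench import status
from scipy.spatial.transform import Rotation as Ro
def rel(x,y,z,yaw,s=None):
    s=s or status.get_state();q=s["tcp_rot"];A=Ro.from_quat([q[1],q[2],q[3],q[0]])
    c,n=np.cos(yaw),np.sin(yaw);B=Ro.from_matrix(np.array([[-c,-n,0],[-n,c,0],[0,0,-1]]).T)
    return ((A.inv()*B).as_rotvec()/2).round(4),(A.inv().apply(np.array([x,y,z])-s["eef_pos"])/.3).round(4)
def onh(x,y,yaw): return x-.092*np.cos(yaw),y-.092*np.sin(yaw)
if __name__=="__main__":
    a=list(map(float,sys.argv[1:5]));x,y=onh(a[0],a[1],a[3])   # dish x y z_tcp yaw
    s=status.get_state();print("target",x,y,a[2]);print(*rel(x,y,a[2],a[3]));print(s["eef_pos"].round(4),s["force"].round(2),s["ft_torque"].round(3),s["width"].round(3),s["time"])
E
python3 go.py .5559 -.0433 .09 .163
python3 - <<'E'
from h import *
for n,u in dict(cup=(260,141),block=(300,149),spool=(344,138),plug=(213,258),flux=(426,200)).items(): print(n,gnd("top",u,.03).round(3))
E
```

```text
target 0.4651194704002989 -0.058229683372322316 0.09
[ 0.0008 -0.0001  0.0294] [-1.4696  1.4678  0.4701]
cup [ 0.708 -0.024  0.03 ]
block [ 0.673 -0.14   0.03 ]
spool [ 0.698 -0.273  0.03 ]
plug [0.371 0.129 0.03 ]
flux [ 0.491 -0.487  0.03 ]Traceback (most recent call last):
  File "go.py", line 11, in <module>
    s=status.get_state();print("target",x,y,a[2]);print(*rel(x,y,a[2],a[3]));print(s["eef_pos"].round(4),s["force"].round(2),s["ft_torque"].round(3),s["width"].round(3),s["time"])
                                                                                                                                                     ^^^^^^^^^^^^^^^^
AttributeError: 'float' object has no attribute 'round'
```

```bash
sed -i 's/s\["width"\].round(3)/s["width"]/' go.py
python3 -m handwheel '[[[0,0,0.01],[-0.15,0.15,0],-1],[[0,0,0.02],[-0.3,0.3,0],-1],[[0,0,0.0294],[-0.45,0.45,0.05],-1],[[0,0,0.0294],[-0.6,0.6,0.1],-1],[[0,0,0.0294],[-0.75,0.75,0.1],-1],[[0,0,0.0294],[-0.9,0.9,0.1],-1],[[0,0,0.0294],[-1,1,0.1],-1],[[0,0,0.0294],[-1,1,0.1],-1],[[0,0,0.0294],[-1,1,0.1],-1],[[0,0,0.0294],[-1,1,0.1],-1]]' 110
python3 go.py .5559 -.0433 .09 .163
```

```text
time: 1.35
eef_pos: [0.3581, -0.2275, 0.2012]
tcp_rot: [-0.0, -0.08, 0.997, 0.0]
force: [0.2, -0.4, 0.9]
width: 1.0
grasp_force: 0.0
target 0.4651194704002989 -0.058229683372322316 0.09
[ 0.     -0.0002 -0.0009] [-0.4428  0.4996  0.3705]
[ 0.3581 -0.2275  0.2012] [ 0.22 -0.45  0.88] [ 0.018 -0.01  -0.024] 1.0000071545872298 1.35
```

```bash
python3 -m handwheel '[[[0,0,-0.0009],[-0.11,0.125,0.05],-1],[[0,0,-0.0009],[-0.22,0.25,0.12],-1],[[0,0,-0.0009],[-0.33,0.375,0.2],-1],[[0,0,-0.0009],[-0.4428,0.4996,0.3],-1],[[0,0,-0.0009],[-0.4428,0.4996,0.3705],-1],[[0,0,-0.0009],[-0.4428,0.4996,0.3705],-1],[[0,0,-0.0009],[-0.4428,0.4996,0.3705],-1],[[0,0,-0.0009],[-0.4428,0.4996,0.3705],-1],[[0,0,-0.0009],[-0.4428,0.4996,0.3705],-1],[[0,0,-0.0009],[-0.4428,0.4996,0.3705],-1]]'
python3 go.py .5559 -.0433 .012 .163
```

```text
time: 2.6
eef_pos: [0.4655, -0.0573, 0.0906]
tcp_rot: [0.0, -0.082, 0.997, 0.0]
force: [-1.0, 0.1, -0.0]
width: 1.003
grasp_force: 0.0
target 0.4651194704002989 -0.058229683372322316 0.012
[0.0001 0.0004 0.0007] [ 0.0021 -0.003   0.2619]
[ 0.4655 -0.0573  0.0906] [-1.02  0.08 -0.03] [-0.051  0.01   0.026] 1.0033188012132557 2.6
```

```bash
python3 -m handwheel '[[[0,0,0],[0.002,-0.002,0.1],-1],[[0,0,0],[0.002,-0.002,0.18],-1],[[0,0,0],[0.002,-0.002,0.23],-1],[[0,0,0],[0.002,-0.002,0.262],-1],[[0,0,0],[0.002,-0.002,0.262],-1],[[0,0,0],[0.002,-0.002,0.262],0],[[0,0,0],[0.002,-0.002,0.262],1],[[0,0,0],[0.002,-0.002,0.262],1],[[0,0,0],[0.002,-0.002,0.262],1],[[0,0,0],[0.002,-0.002,0.262],1]]' 110
python3 go.py .5559 -.0433 .072 .163
```

```text
time: 3.85
eef_pos: [0.4652, -0.0579, 0.012]
tcp_rot: [0.0, -0.082, 0.997, -0.0]
force: [-0.0, 0.2, 2.8]
width: 0.138
grasp_force: 107.0
target 0.4651194704002989 -0.058229683372322316 0.072
[-0.0001  0.0004  0.001 ] [ 0.0004 -0.0011 -0.2001]
[ 0.4652 -0.0579  0.012 ] [-0.04  0.18  2.75] [ 0.115  0.066 -0.02 ] 0.1382282702909832 3.85
```

```bash
python3 -m handwheel '[[[0,0,0],[0,0,-0.03],1],[[0,0,0],[0,0,-0.07],1],[[0,0,0],[0,0,-0.11],1],[[0,0,0],[0,0,-0.15],1],[[0,0,0],[0,0,-0.18],1],[[0,0,0],[0,0,-0.2],1],[[0,0,0],[0,0,-0.2],1],[[0,0,0],[0,0,-0.2],1],[[0,0,0],[0,0,-0.2],1],[[0,0,0],[0,0,-0.2],1]]'
python3 go.py .59 .10 .072 -.212
python3 - <<'E'
from h import *
from bench import viewer
o=[]
for n,(x,y) in dict(top=(215,130),side=(230,140)).items():
    im=viewer.grab_frame(n)["image"][:,:,::-1];cv2.imwrite(f"pics/{n}1.png",im);o.append(cv2.resize(np.ascontiguousarray(im[y:y+120,x:x+100]),None,fx=4,fy=4,interpolation=2))
cv2.imwrite("pics/l.png",np.hstack(o))
E
```

```text
time: 5.1
eef_pos: [0.4648, -0.0579, 0.0713]
tcp_rot: [-0.0, -0.082, 0.997, 0.0]
force: [-0.8, 0.7, -0.9]
width: 0.146
grasp_force: 107.0
target 0.5000596923990073 0.11935822999756986 0.072
[-0.     -0.0003  0.1884] [-0.2129  0.5635 -0.0025]
[ 0.4648 -0.0579  0.0713] [-0.8   0.69 -0.94] [-0.005  0.065 -0.031] 0.14623078867426273 5.1
```

View pics/l.png

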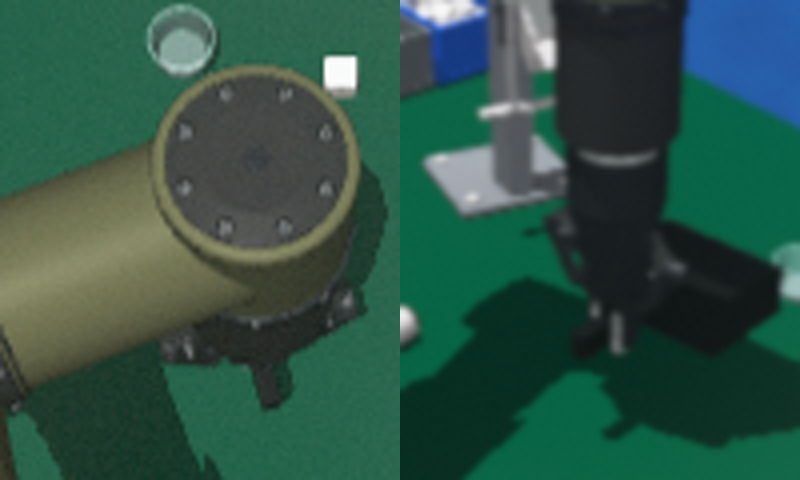

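```bash
python3 go.py .5905 .1719 .072 -.212
python3 -m handwheel '[[[0,0,0.03],[-0.05,0.08,0],1],[[0,0,0.06],[-0.09,0.17,0],1],[[0,0,0.09],[-0.13,0.27,0],1],[[0,0,0.12],[-0.16,0.37,0],1],[[0,0,0.15],[-0.19,0.47,0],1],[[0,0,0.175],[-0.21,0.53,0],1],[[0,0,0.188],[-0.213,0.5635,0],1],[[0,0,0.1884],[-0.213,0.5635,0],1],[[0,0,0.1884],[-0.213,0.5635,0],1],[[0,0,0.1884],[-0.213,0.5635,0],1]]'
python3 go.py .5905 .1719 .072 -.212
```

```text
target 0.5005596923990073 0.19125822999756983 0.072
[ 0.     -0.0002  0.1884] [-0.2537  0.7997 -0.0021]
[ 0.4648 -0.0579  0.0714] [ 0.95 -0.11 -0.4 ] [ 0.054  0.059 -0.024] 0.1458291128221835 5.2
time: 6.45
eef_pos: [0.5003, 0.1189, 0.0716]
tcp_rot: [0.0, 0.106, 0.994, 0.0]
force: [0.0, -0.1, -0.2]
width: 0.146
grasp_force: 107.2
target 0.5005596923990073 0.19125822999756983 0.072
[ 0.0001  0.     -0.0001] [ 0.0498  0.2359 -0.0013]
[0.5003 0.1189 0.0716] [ 0.05 -0.14 -0.23] [ 0.015  0.086 -0.068] 0.14609342537549558 6.45
```

```bash
python3 -m handwheel '[[[0,0,0],[0.01,0.05,0],1],[[0,0,0],[0.02,0.1,0],1],[[0,0,0],[0.03,0.15,0],1],[[0,0,0],[0.04,0.2,0],1],[[0,0,0],[0.05,0.236,0],1],[[0,0,0],[0.05,0.236,0],1],[[0,0,0],[0.05,0.236,0],1],[[0,0,0],[0.05,0.236,0],1],[[0,0,0],[0.05,0.236,0],1],[[0,0,0],[0.05,0.236,0],1]]'
python3 go.py .5905 .1719 .072 -.212
python3 - <<'E'
from h import *
from bench import viewer
o=[]
for n,(x,y) in dict(top=(100,110),side=(200,110)).items():
    im=viewer.grab_frame(n)["image"][:,:,::-1];cv2.imwrite(f"pics/{n}2.png",im);o.append(cv2.resize(np.ascontiguousarray(im[y:y+100,x:x+100]),None,fx=4,fy=4,interpolation=2))
cv2.imwrite("pics/m.png",np.hstack(o))
E
```

```text
time: 7.7
eef_pos: [0.5005, 0.1916, 0.0716]
tcp_rot: [0.0, 0.106, 0.994, 0.0]
force: [0.1, -0.7, -1.0]
width: 0.142
grasp_force: 107.1
target 0.5005596923990073 0.19125822999756983 0.072
[ 0.0001  0.     -0.0002] [-0.0004 -0.001  -0.0012]
[0.5005 0.1916 0.0716] [ 0.11 -0.67 -0.95] [0.059 0.107 0.012] 0.14219533994163605 7.7
```

View pics/m.png

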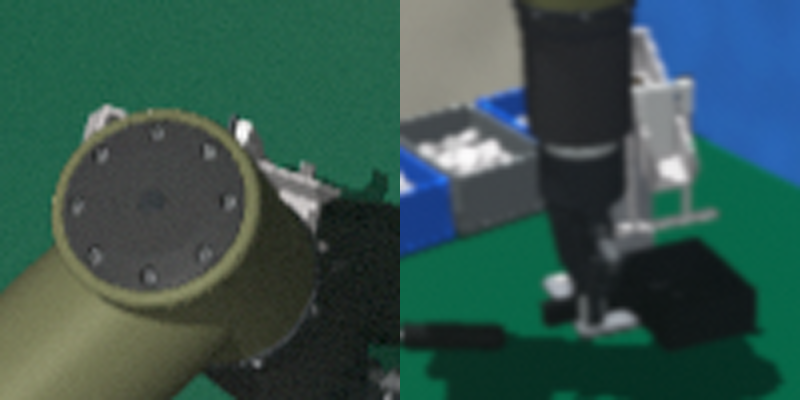

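```bash
python3 -m handwheel '[[[0,0,0],[0,-0.001,-0.01],1],[[0,0,0],[0,-0.001,-0.02],1],[[0,0,0],[0,-0.001,-0.03],1],[[0,0,0],[0,-0.001,-0.04],1],[[0,0,0],[0,-0.001,-0.05],1],[[0,0,0],[0,-0.001,-0.055],1],[[0,0,0],[0,-0.001,-0.055],1],[[0,0,0],[0,-0.001,-0.055],1],[[0,0,0],[0,-0.001,-0.055],1],[[0,0,0],[0,-0.001,-0.055],1]]'
python3 go.py .5905 .1719 .1 -.212
python3 -m handwheel '[[[0,0,0],[0,0,-0.0015],1],[[0,0,0],[0,0,-0.003],1],[[0,0,0],[0,0,-0.0045],1],[[0,0,0],[0,0,-0.006],1],[[0,0,0],[0,0,-0.0075],1],[[0,0,0],[0,0,-0.009],1],[[0,0,0],[0,0,-0.01],1],[[0,0,0],[0,0,-0.01],1],[[0,0,0],[0,0,-0.01],1],[[0,0,0],[0,0,-0.01],1]]'
python3 go.py .5905 .1719 .1 -.212
```

```text
time: 9.05
eef_pos: [0.5003, 0.1914, 0.088]
tcp_rot: [-0.0, 0.106, 0.994, -0.0]
force: [0.2, -0.1, -0.8]
width: 0.145
grasp_force: 107.1
target 0.5005596923990073 0.19125822999756983 0.1
[-0.     -0.0001  0.    ] [-0.0008 -0.0004 -0.0401]
[0.5003 0.1914 0.088 ] [ 0.16 -0.11 -0.8 ] [0.013 0.041 0.014] 0.14536519859551553 9.05
time: 10.3
eef_pos: [0.5004, 0.1915, 0.091]
tcp_rot: [-0.0, 0.106, 0.994, 0.0]
force: [0.4, 0.2, -0.4]
width: 0.145
grasp_force: 107.1
target 0.5005596923990073 0.19125822999756983 0.1
[ 0.     -0.0001 -0.    ] [-0.0007 -0.0005 -0.0299]
[0.5004 0.1915 0.091 ] [ 0.44  0.24 -0.42] [-0.003  0.08  -0.041] 0.14484421830094 10.3
```

```bash
python3 -m handwheel '[[[0,0,0],[0,0,-0.002],1],[[0,0,0],[0,0,-0.004],1],[[0,0,0],[0,0,-0.006],1],[[0,0,0],[0,0,-0.008],1],[[0,0,0],[0,0,-0.01],1],[[0,0,0],[0,0,-0.01],1],[[0,0,0],[0,0,-0.01],1],[[0,0,0],[0,0,-0.01],1],[[0,0,0],[0,0,-0.01],1],[[0,0,0],[0,0,-0.01],1]]'|grep force:
python3 go.py .5905 .1719 .1 -.212|tail -1
python3 -m handwheel '[[[0,0,0],[0,0,-0.002],1],[[0,0,0],[0,0,-0.004],1],[[0,0,0],[0,0,-0.006],1],[[0,0,0],[0,0,-0.008],1],[[0,0,0],[0,0,-0.01],1],[[0,0,0],[0,0,-0.01],1],[[0,0,0],[0,0,-0.01],1],[[0,0,0],[0,0,-0.01],1],[[0,0,0],[0,0,-0.01],1],[[0,0,0],[0,0,-0.01],1]]'|grep force:
python3 go.py .5905 .1719 .1 -.212|tail -1
```

```text
force: [0.1, 0.5, -0.9]
grasp_force: 107.1
[0.5004 0.1915 0.094 ] [ 0.11  0.45 -0.95] [0.005 0.075 0.022] 0.14231275260774975 11.55
force: [-0.7, 0.8, -1.2]
grasp_force: 107.1
[0.5004 0.1914 0.097 ] [-0.65  0.8  -1.23] [ 0.054  0.057 -0.057] 0.14189339618438462 12.8
```

```bash
python3 -m handwheel '[[[0,0,0],[0,0,-0.002],1],[[0,0,0],[0,0,-0.004],1],[[0,0,0],[0,0,-0.006],1],[[0,0,0],[0,0,-0.008],1],[[0,0,0],[0,0,-0.01],1],[[0,0,0],[0,0,-0.01],1],[[0,0,0],[0,0,-0.01],1],[[0,0,0],[0,0,-0.01],1],[[0,0,0],[0,0,-0.01],1],[[0,0,0],[0,0,-0.01],1]]'|grep force:
python3 go.py .5905 .1719 .1 -.212|tail -1
python3 -m handwheel '[[[0,0,0],[0,0,-0.002],1],[[0,0,0],[0,0,-0.004],1],[[0,0,0],[0,0,-0.006],1],[[0,0,0],[0,0,-0.008],1],[[0,0,0],[0,0,-0.01],1],[[0,0,0],[0,0,-0.01],1],[[0,0,0],[0,0,-0.01],1],[[0,0,0],[0,0,-0.01],1],[[0,0,0],[0,0,-0.01],1],[[0,0,0],[0,0,-0.01],1]]'|grep force:
python3 go.py .5905 .1719 .1 -.212|tail -1
```

```text
force: [1.5, 0.8, -2.2]
grasp_force: 106.9
[0.5003 0.1915 0.1   ] [ 1.53  0.83 -2.23] [0.073 0.057 0.034] 0.1461130014351376 14.05
force: [0.1, -0.5, -1.9]
grasp_force: 107.0
[0.5004 0.1914 0.1031] [ 0.12 -0.54 -1.86] [-0.024  0.226  0.038] 0.14335992668236006 15.3
```

```bash
cat > avg.py <<'E'
from bench import status,viewer
import numpy as np,cv2
F=[]
for i in range(8):
    im=viewer.grab_frame("side")["image"];s=status.get_state();F.append(np.r_[s["force"],s["ft_torque"],s["eef_pos"]])
F=np.array(F);print(F.mean(0).round(3),F.std(0)[[2,4]].round(2),s["time"])
cv2.imwrite("pics/s_%d.png"%(s["time"]*100),im[:,:,::-1])
E
python3 avg.py
python3 -m handwheel '[[[0,0,0],[0,0,0.002],1],[[0,0,0],[0,0,0.004],1],[[0,0,0],[0,0,0.006],1],[[0,0,0],[0,0,0.007],1],[[0,0,0],[0,0,0.007],1],[[0,0,0],[0,0,0.007],1],[[0,0,0],[0,0,0.007],1],[[0,0,0],[0,0,0.007],1],[[0,0,0],[0,0,0.007],1],[[0,0,0],[0,0,0.007],1]]'|grep force:
python3 avg.py
```

```text
[-0.433  0.488 -2.937 -0.015  0.246 -0.006  0.5    0.191  0.103] [0.41 0.03] 15.7
force: [0.2, 0.2, -2.5]
grasp_force: 107.0
[-0.682  0.257 -2.472 -0.021  0.25   0.029  0.5    0.191  0.101] [0.3  0.02] 17.35
```

```bash
python3 -m handwheel '[[[0,0,0],[0,0,-0.008],1],[[0,0,0],[0,0,-0.016],1],[[0,0,0],[0,0,-0.024],1],[[0,0,0],[0,0,-0.032],1],[[0,0,0],[0,0,-0.04],1],[[0,0,0],[0,0,-0.048],1],[[0,0,0],[0,0,-0.056],1],[[0,0,0],[0,0,-0.06],1],[[0,0,0],[0,0,-0.063],1],[[0,0,0],[0,0,-0.065],1]]'
python3 -m handwheel '[[[0,0,0],[0,0,-0.003],1],[[0,0,0],[0,0,-0.006],1],[[0,0,0],[0,0,-0.009],1],[[0,0,0],[0,0,-0.012],1],[[0,0,0],[0,0,-0.015],1],[[0,0,0],[0,0,-0.015],1],[[0,0,0],[0,0,-0.015],1],[[0,0,0],[0,0,-0.015],1],[[0,0,0],[0,0,-0.015],1],[[0,0,0],[0,0,-0.015],1]]'
python3 avg.py
python3 - <<'E'
import cv2,numpy as np,glob
from bench import viewer
a=sorted(glob.glob("pics/s_*.png"));print(a)
im=[cv2.imread("pics/side2.png"),cv2.imread(a[-1])]
o=[cv2.resize(i[95:195,220:320],None,fx=4,fy=4,interpolation=2) for i in im];cv2.imwrite("pics/n.png",np.hstack(o))
E
```

```text
time: 18.6
eef_pos: [0.5002, 0.1913, 0.1202]
tcp_rot: [-0.0, 0.106, 0.994, -0.0]
force: [0.7, -0.6, -3.4]
width: 0.143
grasp_force: 108.1
time: 19.85
eef_pos: [0.5004, 0.1914, 0.1249]
tcp_rot: [-0.0, 0.106, 0.994, 0.0]
force: [-1.1, -1.1, -3.7]
width: 0.146
grasp_force: 108.1
[-0.619 -1.588 -4.182 -0.428  0.576 -0.046  0.5    0.191  0.125] [0.4  0.03] 20.25
['pics/s_1570.png', 'pics/s_1735.png', 'pics/s_2025.png']
```

View pics/n.png

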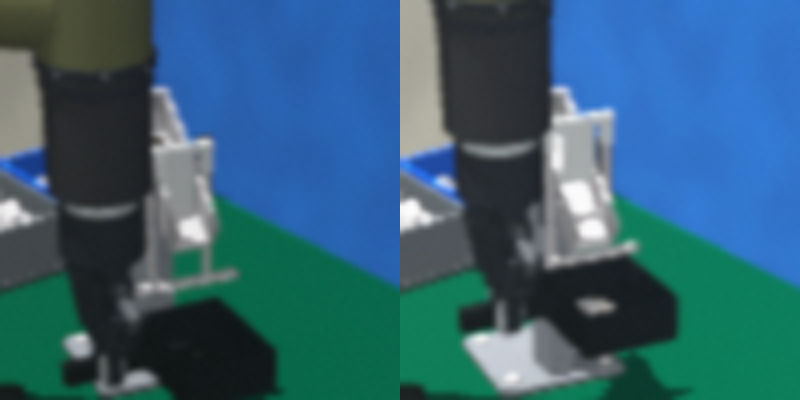

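```bash
python3 -m handwheel '[[[0,0,0],[0,0,0],1],[[0,0,0],[0,0,0],1],[[0,0,0],[0,0,0],1],[[0,0,0],[0,0,0],1],[[0,0,0],[0,0,0],1],[[0,0,0],[0,0,0],1],[[0,0,0],[0,0,0],1],[[0,0,0],[0,0,0],1],[[0,0,0],[0,0,0],1],[[0,0,0],[0,0,0],1]]'
python3 avg.py
python3 - <<'E'
import cv2,numpy as np,glob
from bench import viewer
a=sorted(glob.glob("pics/s_*.png"));
t=viewer.grab_frame("top")["image"][:,:,::-1]
i=cv2.imread(a[-1])
o=[cv2.resize(i[105:180,250:325],None,fx=5,fy=5,interpolation=2),cv2.resize(np.ascontiguousarray(t[115:190,125:200]),None,fx=5,fy=5,interpolation=2)];cv2.imwrite("pics/q.png",np.hstack(o))
E
```

```text
time: 21.5
eef_pos: [0.5004, 0.1915, 0.125]
tcp_rot: [-0.0, 0.106, 0.994, 0.0]
force: [-0.3, -1.2, -4.8]
width: 0.143
grasp_force: 108.1
[-0.847 -1.152 -4.401 -0.393  0.539 -0.048  0.5    0.191  0.125] [0.43 0.03] 21.9
```

View pics/q.png

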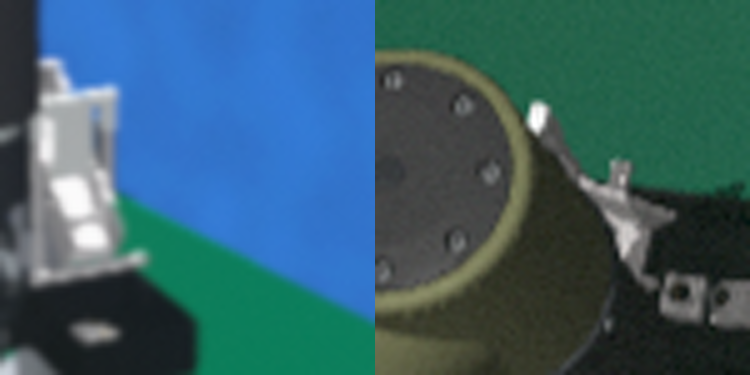

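Run:
```python
from h import *
from bench import viewer
t=viewer.grab_frame("top")["image"][:,:,::-1];cv2.imwrite("pics/top3.png",t)
p=[.5905,.1719,-.212]
print(proj("top",place(p,[[a*.041,b*.056,.117] for a,b in((-1,-1),(-1,1),(1,1),(1,-1))])).round(0))
g=t[158:196,178:222].astype(int).mean(2)
for r in range(0,38): print(158+r,"".join(" .:-=+*#%@"[min(9,int(v/22))] for v in g[r]))
```

```text
[[207. 191.]
 [165. 186.]
 [171. 157.]
 [212. 163.]]
158 ---====..... .. . ........ ... .....:::::---
159 =----::.. ..... ........  ...........:::::::
160 ==-::................... .... ..........:...
161 ++:....................... .................
162 +=:................................. ...:...
163 +=. ... .......................... ...:..:..
164 +-........................... .... ..:......
165 +:.....................................:....
166 +:........ ..........................::.....
167 =. .......................................:.
168 -.............. .................. ..:..:...
169 -. ..:-:........................... ........
170 ==-..=+--==--.. .................   ...:....
171 -==-.+=--=+=+:..---=-=:...::......  ........
172 .--::=:..:+++:.:--=====-:-===+:. . .........
173 .::.--....++=:::.:==+===-=++=*:..  .........
174 ....==:..:===::...==+===-=++=+:. . .......:.
175 ....++=--==+-.-..-==+=====+++=.......:......
176 ....++++=+++-.:--=========+++=.   ..:.......
177 ....-====+++-.-====+===-=++++-. ............
178 .....:---===:.+==========++++:... ..........
179 .......:::::..========+=====+:.. .....:.....
180 ............. ..::::::-----=-.... ..........
181 ...... ... ............:::::......:.........
182 .. ............................  ......:....
183 ..............................  ........:...
184 ...................... .... ...  ...........
185 .......... ..... ...........................
186 ........ . ......... ......... . ...........
187 ....... ..  ... ........... .... ...:.......
188 ......... ..  . ...... . ...................
189 .......... .. ... ......... .   .:..........
190 ........  ..  ... . . ....   . ............:
191  ....... ........... . . .....  .......:....
192 ........................... ....:...........
193 ..... .....................................:
194 ......................................:...:-
195 .........................................:--
```

```bash
python3 -m handwheel '[[[0,0,0],[0,0,0.01],1],[[0,0,0],[0,0,0.025],1],[[0,0,0],[0,0,0.045],1],[[0,0,0],[0,0,0.065],1],[[0,0,0],[0,0,0.085],1],[[0,0,0],[0,0,0.105],1],[[0,0,0],[0,0,0.125],1],[[0,0,0],[0,0,0.145],1],[[0,0,0],[0,0,0.155],1],[[0,0,0],[0,0,0.16],1]]'
python3 avg.py
python3 - <<'E'
from h import *
t=cv2.imread("pics/top0.png").astype(float)
roi=(326,175,75,64);x,y,w,h=roi
A,B=.118,.148
bx=[box(-A/2,A/2,-B/2,B/2,0,.005),box(A/2-.006,A/2,-B/2,B/2,0,.016),box(-A/2,A/2,B/2-.006,B/2,0,.016),box(-A/2,A/2,-B/2,-B/2+.006,0,.016)]
for th in (100,130,160):
    m=(t[y:y+h,x:x+w,2]>th).astype(float)
    m=cv2.morphologyEx(m,cv2.MORPH_CLOSE,np.ones((3,3)))
    lab=cv2.connectedComponents(m.astype(np.uint8))[1]; m=(lab==lab[32,36]).astype(float)
    print("stand",*fit("top",m,lambda p:bx,roi,[.484,-.308,-.25]))
E
python3 go.py .57 .02 .085 -.212
```

```text
time: 23.25
eef_pos: [0.5004, 0.1915, 0.0768]
tcp_rot: [-0.0, 0.106, 0.994, 0.0]
force: [0.2, -0.3, -1.8]
width: 0.142
grasp_force: 108.3
[ 0.083 -0.082 -2.006  0.063  0.152 -0.008  0.5    0.191  0.077] [0.44 0.04] 23.65
stand [ 0.48386234 -0.30797754 -0.27936822] 59.858823529411765
stand [ 0.4841618  -0.30783961 -0.28252188] 53.152941176470584
stand [ 0.48439085 -0.30783525 -0.27827209] 54.10588235294118
target 0.48005969239900725 0.03935822999756985 0.085
[ 0.0001  0.0001 -0.    ] [-0.0403 -0.5101 -0.0264]
[0.5005 0.1915 0.0771] [ 0.97 -1.03 -2.5 ] [ 0.047  0.14  -0.017] 0.1466744416327824 23.65
```

```bash
python3 -m handwheel '[[[0,0,0],[0,-0.015,0],1],[[0,0,0],[0,-0.05,0],1],[[0,0,0],[-0.005,-0.1,0],1],[[0,0,0],[-0.01,-0.16,0],1],[[0,0,0],[-0.015,-0.23,-0.01],1],[[0,0,0],[-0.02,-0.31,-0.02],1],[[0,0,0],[-0.025,-0.39,-0.03],1],[[0,0,0],[-0.03,-0.48,-0.03],1],[[0,0,0],[-0.035,-0.57,-0.03],1],[[0,0,0],[-0.04,-0.62,-0.03],1]]'
python3 go.py .4842 -.3079 .085 -.28
```

```text
time: 24.9
eef_pos: [0.4726, 0.0052, 0.0864]
tcp_rot: [0.0, 0.107, 0.994, 0.0]
force: [-0.5, -0.4, -2.1]
width: 0.144
grasp_force: 108.5
target 0.3957828996754091 -0.28247528033210156 0.085
[0.0002 0.0003 0.0333] [ 0.0473 -0.9915  0.0041]
[0.4726 0.0052 0.0864] [-0.51 -0.44 -2.13] [ 0.1    0.187 -0.018] 0.14445515490740551 24.9
```

```bash
python3 -m handwheel '[[[0,0,0.002],[0,-0.04,0],1],[[0,0,0.005],[0.005,-0.11,0],1],[[0,0,0.01],[0.01,-0.2,0],1],[[0,0,0.015],[0.015,-0.3,0],1],[[0,0,0.02],[0.02,-0.4,0],1],[[0,0,0.025],[0.025,-0.5,0],1],[[0,0,0.03],[0.03,-0.6,0],1],[[0,0,0.0333],[0.035,-0.69,0],1],[[0,0,0.0333],[0.04,-0.76,0],1],[[0,0,0.0333],[0.0473,-0.8,0],1]]'
python3 -m handwheel '[[[0,0,0],[0,-0.02,0],1],[[0,0,0],[0,-0.05,0],1],[[0,0,0],[0,-0.09,0],1],[[0,0,0],[0,-0.13,0],1],[[0,0,0],[0,-0.16,0],1],[[0,0,0],[0,-0.18,0],1],[[0,0,0],[0,-0.19,0],1],[[0,0,0],[0,-0.1915,0],1],[[0,0,0],[0,-0.1915,0],1],[[0,0,0],[0,-0.1915,0],1]]'
python3 go.py .4842 -.3079 .03 -.28
python3 avg.py
```

```text
time: 26.15
eef_pos: [0.4082, -0.2253, 0.0859]
tcp_rot: [-0.0, 0.139, 0.99, -0.0]
force: [0.6, 0.8, -2.5]
width: 0.143
grasp_force: 108.4
time: 27.4
eef_pos: [0.3929, -0.2796, 0.086]
tcp_rot: [0.0, 0.139, 0.99, 0.0]
force: [0.6, 0.2, -1.9]
width: 0.144
grasp_force: 108.5
target 0.3957828996754091 -0.28247528033210156 0.03
[0.0001 0.     0.0009] [-0.0119 -0.0066  0.1865]
[ 0.3929 -0.2796  0.086 ] [ 0.58  0.25 -1.89] [-0.012  0.203 -0.036] 0.14436585601286506 27.4
[-0.078 -0.196 -1.789  0.064  0.152 -0.023  0.393 -0.28   0.086] [0.54 0.02] 27.8
```

```bash
python3 -m handwheel '[[[0,0,0],[-0.004,-0.002,0],1],[[0,0,0.0009],[-0.0119,-0.0066,0.02],1],[[0,0,0.0009],[-0.0119,-0.0066,0.05],1],[[0,0,0.0009],[-0.0119,-0.0066,0.085],1],[[0,0,0.0009],[-0.0119,-0.0066,0.12],1],[[0,0,0.0009],[-0.0119,-0.0066,0.15],1],[[0,0,0.0009],[-0.0119,-0.0066,0.175],1],[[0,0,0.0009],[-0.0119,-0.0066,0.1865],1],[[0,0,0.0009],[-0.0119,-0.0066,0.1865],1],[[0,0,0.0009],[-0.0119,-0.0066,0.1865],1]]'
python3 go.py .4842 -.3079 .0175 -.28
python3 - <<'E'
from h import *
from bench import viewer
o=[]
for n,(x,y) in dict(top=(320,160),side=(200,230)).items():
    im=viewer.grab_frame(n)["image"][:,:,::-1];cv2.imwrite(f"pics/{n}4.png",im);o.append(cv2.resize(np.ascontiguousarray(im[y:y+100,x:x+100]),None,fx=4,fy=4,interpolation=2))
cv2.imwrite("pics/r.png",np.hstack(o))
E
```

```text
time: 29.05
eef_pos: [0.396, -0.2828, 0.0304]
tcp_rot: [0.0, 0.14, 0.99, -0.0]
force: [0.6, -0.1, -2.6]
width: 0.145
grasp_force: 108.5
target 0.3957828996754091 -0.28247528033210156 0.0175
[-0.      0.0003 -0.0002] [0.0009 0.0008 0.043 ]
[ 0.396  -0.2828  0.0304] [ 0.61 -0.06 -2.6 ] [ 0.072  0.118 -0.004] 0.1448553732271 29.05
```

```bash
python3 -m handwheel '[[[0,0,0],[0,0,0.007],1],[[0,0,0],[0,0,0.014],1],[[0,0,0],[0,0,0.021],1],[[0,0,0],[0,0,0.028],1],[[0,0,0],[0,0,0.034],1],[[0,0,0],[0,0,0.039],1],[[0,0,0],[0,0,0.041],1],[[0,0,0],[0,0,0.043],1],[[0,0,0],[0,0,0.043],1],[[0,0,0],[0,0,0.043],1]]'
python3 avg.py
```

```text
time: 30.4
eef_pos: [0.3958, -0.2827, 0.0172]
tcp_rot: [0.0, 0.14, 0.99, -0.0]
force: [-0.0, 0.1, -0.8]
width: 0.147
grasp_force: 108.6
[-0.163 -0.026 -0.77   0.002  0.122 -0.006  0.396 -0.283  0.017] [0.49 0.05] 30.8
```

```bash
python3 -m handwheel '[[[0,0,0],[0,0,0.001],1],[[0,0,0],[0,0,0.002],1],[[0,0,0],[0,0,0.002],1],[[0,0,0],[0,0,0.002],1],[[0,0,0],[0,0,0.002],0.5],[[0,0,0],[0,0,0.002],0.2],[[0,0,0],[0,0,0.002],0],[[0,0,0],[0,0,0.002],0],[[0,0,0],[0,0,0.002],0],[[0,0,0],[0,0,0.002],0]]'
python3 -m handwheel '[[[0,0,0],[0,0,-0.02],0],[[0,0,0],[0,0,-0.06],0],[[0,0,0],[0,0,-0.12],0],[[0,0,0],[0,0,-0.2],0],[[0,0,0],[0,0,-0.28],0],[[0,0,0],[0,0,-0.36],0],[[0,0,0],[0,0,-0.44],0],[[0,0,0],[0,0,-0.5],0],[[0,0,0],[0,0,-0.5],0],[[0,0,0],[0,0,-0.5],0]]'
python3 go.py .5559 .08 .16 .1
```

```text
time: 32.05
eef_pos: [0.3957, -0.2826, 0.0165]
tcp_rot: [-0.0, 0.14, 0.99, 0.0]
force: [0.7, -0.0, 0.2]
width: 0.499
grasp_force: 0.0
time: 33.3
eef_pos: [0.3954, -0.2824, 0.1656]
tcp_rot: [-0.001, 0.14, 0.99, 0.0]
force: [1.1, -1.1, -0.2]
width: 0.503
grasp_force: 0.0
target 0.46435961679442156 0.07081532566849182 0.16
[ 0.0004 -0.0006 -0.1902] [0.105  1.1949 0.0195]
[ 0.3954 -0.2824  0.1656] [ 1.1  -1.13 -0.17] [0.018 0.079 0.024] 0.503174757452718 33.3
```

Retreat to the left to clear the top view (both cameras), then check.

```bash
python3 -m handwheel '[[[0,0,0],[0,0.1,-0.05],0],[[0,0,0],[0.01,0.2,-0.1],0],[[0,0,0],[0.02,0.35,-0.1],0],[[0,0,0],[0.04,0.5,-0.1],0],[[0,0,0],[0.05,0.65,-0.1],0],[[0,0,0],[0.07,0.8,-0.1],0],[[0,0,0],[0.09,0.93,-0.1],0],[[0,0,0],[0.1,1,-0.1],0],[[0,0,0],[0.1,1,-0.1],0],[[0,0,0],[0.1,1,-0.1],0]]'
python3 - <<'E'
from h import *
from bench import viewer
o=[]
for n,(x,y) in dict(top=(315,160),side=(190,250)).items():
    im=viewer.grab_frame(n)["image"][:,:,::-1];cv2.imwrite(f"pics/{n}5.png",im);o.append(cv2.resize(np.ascontiguousarray(im[y:y+100,x:x+100]),None,fx=4,fy=4,interpolation=2))
cv2.imwrite("pics/z.png",np.hstack(o))
t=cv2.imread("pics/top5.png").astype(float)
roi=(326,175,75,85);x,y,w,h=roi;c=t[y:y+h,x:x+w]
m=(c.max(2)<75).astype(np.uint8);m=cv2.morphologyEx(m,cv2.MORPH_CLOSE,np.ones((11,11)));m=cv2.morphologyEx(m,cv2.MORPH_OPEN,np.ones((3,3))).astype(float)
up=np.array([0,0,.005]);print("dish",*fit("top",m,lambda p:[b+up for b in DISH],roi,[.484,-.308,-.28]))
E
```

```text
time: 34.55
eef_pos: [0.4496, 0.0135, 0.1958]
tcp_rot: [-0.001, 0.14, 0.99, -0.0]
force: [0.3, -0.6, -1.2]
width: 0.503
grasp_force: 0.0
dish [ 0.48401912 -0.30969866 -0.2840306 ] 129.27450980392155
```

View pics/z.png

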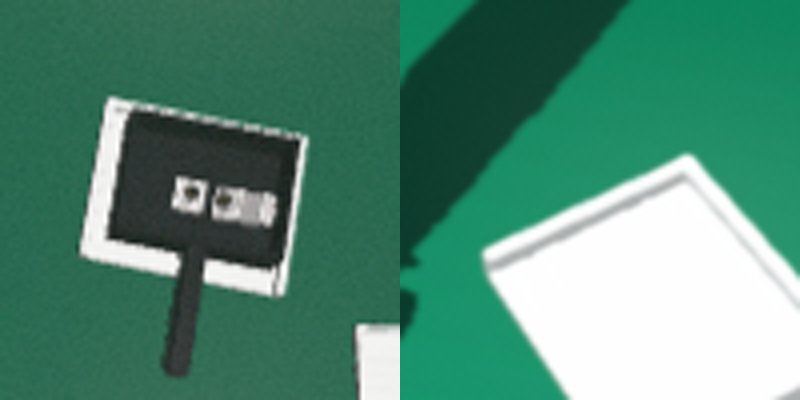

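```bash
python3 -c "
from bench import order;print(order.hand_in())"
```

```text
the job is handed in; nothing more can be done
None
```

The job is handed in, at about 35 s of the 58 s allowed: all three shells are in the black dish, which stands squarely in the middle-sized stand with its handle out of the open side and the gripper clear, and the bar was raised about 24.5 mm at roughly 4 N, short of its 28 mm stop.

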